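# Clamp a casting in the leak-test fixture and run the test

## Robot

A 6-joint arm with a two-finger parallel gripper is mounted at the origin on a cart in front of the work surface, level with it; the furniture and walls round the work are solid. World frame = base frame: x ahead of the robot, y to its left, z up, the work surface at z = 0. Lengths are in m, angles in rad, forces in N, time in s.
With the tool pointing down it reaches from about 0.375 to 0.975 m from the base axis. Payload 3.8 kg.
Tool frame: the origin (TCP) lies on the centre line of the jaws, within the pads' length; the fingertips stand 8 mm ahead of it and the grasp point (between the pads) lies 11 mm behind it (ctrl.tip_reach is the distance from the TCP to the fingertips, in m); z points along the fingers, y is the line along which they close (so a half turn about z gives the same grasp; the last joint's range is limited). The gripper opens to 88 mm and grips with 3 to 60 N. Pads are 18 mm wide; open, the fingers measure 123 mm over their backs; the gripper's body (75 mm by 187 mm) begins 45 mm behind the grasp point.
Start: joints at [-0.037, 0.264, 1.604, -0, 1.274, -0.037], TCP at [0.675, -0, 0.223] pointing down, gripper open.
Joint ranges: [-2.63, 2.63], [-0.94, 2.18], [0.31, 2.57], [-1.31, 4.45], [0, 2.66], [-2.55, 2.55]. Speed limits (rad/s): [2.57, 2.57, 3.14, 3.14, 3.14, 3.14].

## Interface

Orientations are given as [roll, pitch, yaw] about the fixed x, y, z axes, in that order (R = Rz(yaw) Ry(pitch) Rx(roll)).
In Python, from station import ctrl gives the robot as it stands. The module is installed in compiled form; this text tells all that it offers.
- The arm moves only by the shell command python3 -m crank 'ROWS' [FORCE]. ROWS is JSON, a list of rows, each a list of 7 numbers: the turn, a rotation vector about the tool's x, y, z in degrees, then the shift along the tool's x, y, z in mm, then the opening, from -1 (shut) to 1 (fully open), so that 0 is half open. A call has 1 to 8 rows; each row shifts and turns the commanded pose from where the row before left it, along the tool's axes as they then stand; what a row does not reach is not made up. A row lasts 1/8 s, in which the tool goes at most 62.5 mm and 10.7 degrees, less where a joint would pass 70% of its speed; a pose out of reach is approached as far as the arm can. A call with a gripper value outside its range is refused whole. The fingers move at their own pace and stop on an object; FORCE is the grip in N (left out, the last holds). Time passes only in rows, so rows that do not move let the fingers close. It gives the time, the measured TCP pose, the force, the opening and the grip force at its end, in the units of the state.
- ctrl.get_state(): the state, without advancing time (a new reading comes with each control period).
- ctrl.get_image(name): name is "scene" or "side" or "wrist"; returns the picture (480x640x3 uint8, blue, green, red); there is no depth.
- ctrl.calibration(name): a dict with "camera_matrix" (3x3 intrinsics, pixels), "rvec" (rotation vector, rad) and "tvec" (3), from world to camera coordinates, as OpenCV has them; the wrist camera has in their place "mount" (4x4, takes a point from camera to tool coordinates, whose origin is the TCP and whose axes are the flange's). Camera axes: x right, y down, z forward; pixel columns grow to the right and rows downward; lengths in m; the calibration is good to about 2 mm. A picture is of the moment at which its call begins: read the wrist's pose just before it. calibration takes no time and is no camera call.
- ctrl.hand_in(): hands the job in; it is judged then, once.
Trained networks look in the newest picture that a camera, given by its name, has taken for a name from the list of things; names that differ only in an ending like _2 or _b are one class to them, and where a whole thing is asked for, a point or a joint stands for the part that bears it (a point fixed in the world has none). Each returns a list of dicts, best first, with "score" (0 to 1); they miss things now and then, are a little off and sometimes report something else, mostly with a low value. They report only what shows in the picture. A call takes as long as a camera call. They do not tell look-alikes from the thing itself.
- ctrl.find_in(camera, target): "pixel" ([column, row] in pixels, amid what is visible of it).
- ctrl.mark_of(camera, target): "pixel" ([column, row] in pixels: a listed point, or the origin of a listed thing).
The state is a dict: "time_s": time; "joints": joint angles; "qvel": joint speeds; "effort": joint torques, N m; "tool_pos": TCP position; "tool_rot": TCP orientation; "wrist_force": force on the tool from outside, world axes, zero at the start; "ft_torque": the same for the moment, N m; "gripper_width": opening from 0.0 (shut) to 1.0 (fully open); "grasp_force": force on a finger pad.
Only numpy, scipy, OpenCV 4.12 (cv2) and the standard library are available. Lean on these libraries where they do the work, as an engineer would, in place of code of your own. Each camera call takes 0.05 s, during which the arm holds its last target. There are 200 camera calls.

## Task

Start the leak test on the casting that stands in the test fixture: push the raised handle of the toggle clamp all the way down so that the clamp locks its rubber pad onto the casting, next switch on the low operator panel lying on the bench by pressing down the raised half of its rocker, and then press the larger of its two round buttons fully home and keep it pressed. The test runs only while that button is held, so finish while still holding it down. Pick nothing up, do not press the small button, and leave the casting in its nest and the parts lying around where they are.

Things in the scene. Friction and masses are not known exactly. Their poses are not given: they have to be found in the camera images.
- fixture: the leak-test fixture: aluminium base plate 240 (x) x 120 (y) mm, a toggle clamp on a riser in its middle, a round nest with the casting at its far end; fixed to the bench. Origin: centre of the plate's underside; x from the clamp's handle to the nest (roughly away from the robot), z up. When open, the clamp's arm leans away from the robot at x = 0.03 to 0.08, up to z = 0.16
- clamp_handle (a joint): angle (rad) between the clamp's handle and arm as it shuts: 0 = fully open (the start), 1.96 = dead point of its knee linkage, 1.99 = stop: handle level, clamp locked. It stays where it is left; shutting takes 3 to 6 N at handle_press, most of it near the end
- handle_press (a point): middle of the pushing face of the handle's black grip (88 x 24 mm; free end 31 mm farther). Open, the handle leans up 63 deg towards the robot, this face turned up and away from the robot; it swings down and towards the robot until level, face on top. In fixture axes the point goes from (-0.050, 0, 0.204) to (-0.107, 0, 0.117), on an arc of radius 0.112 about (0, 0, 0.10)
- seal_pad: spring-loaded black rubber disc, 40 mm across, on the spindle at the end of the clamp's arm; origin at the centre of its sealing face. When the clamp is locked it bears on the casting's mouth with about 6 N
- test_casting: the pale grey casting under test, 51 x 55 x 42 mm, three-eared flange below, round open mouth above; loose in the nest's 8 mm high locating ring at x = 0.078 of the fixture, its foot 17 mm above the bench; origin under its middle
- panel: the leak tester's operator panel: a low grey box 120 (x) x 190 (y) mm, aluminium panel on top at z = 0.050, fixed to the bench; origin: centre of its underside, x roughly away from the robot, y to the left, z up. On the panel (x, y): rocker (0, 0.062), large button (0, -0.056), small button (-0.030, 0.004), dial gauge (0.026, 0.006) standing 6 mm proud
- rocker (a joint): angle of the panel's grey rocker switch in a black frame, 54 (x) x 27 (y) mm, rocking about its middle: 0 = off (the half away from the robot stands up), 0.32 = on (that half pressed level, the near half standing up). It snaps over past 0.16 and stays; tipping it takes about 4 N
- rocker_raised (a point): point on the rocker's half away from the robot, 17 mm from its pivot, where it is pressed: at (0.016, 0.062, 0.064) of the panel when off, (0.017, 0.062, 0.058) when on
- start_button (a joint): travel (m) of the large round button (black cap 40 mm across in a steel collar 48 mm across and 4 mm high): 0 = up, 0.007 = fully home; it springs back when let go, about 2 N at the first movement and 6 N when home
- start_top (a point): centre of the large button's top, 66 mm above the bench when up, 59 mm when home
- small_button (a joint): travel (m) of the small round button: 0 = up, 0.004 = home
- small_top (a point): centre of the small button's top (19 mm across, 62 mm above the bench), which is to be left alone
- spare_casting_1: one of two spare pale grey castings, 51x55x42 mm, standing at the right front of the bench; a bystander; origin at the centre of its underside
- spare_casting_2: the other spare casting, 51x55x42 mm, at the right front of the bench; a bystander; origin at the centre of its underside
- stator_a: motor stator (grey stack with a green ring), 58x58x31 mm, standing between the fixture and the operator panel; a bystander; origin at the centre of its underside
- stator_b: another stator, 58x58x31 mm, at the left of the bench; a bystander; origin at the centre of its underside
- rotor_a: motor rotor with its shaft, 39x150x39 mm, lying near the front edge; a bystander; origin at the centre of its underside
- plug_gauge: small steel plug gauge, 19x110x16 mm, lying between the fixture and the operator panel; a bystander; origin at the centre of its underside
- ring_gauge: steel ring gauge, 48 mm across, 14 mm high, lying beyond the plug gauge; a bystander; origin at the centre of its underside
- nest (a point): centre of the nest's floor on the fixture, 17 mm above the bench
Things that resemble listed ones, but are neither listed nor needed, are in the scene too. Leave any yellow look-alike of the test_casting alone.

How it is judged:
On the way, in this order (a step that is already met when the one before it is completed fails the run):
1. the clamp handle is pushed down past its dead point and the pad bears on the casting (value of joint clamp_handle above 1.965 rad and contact force between seal_pad and test_casting above 2.5 N), for 0.2 s.
2. the rocker is tipped over to on (all of step 1 and value of joint rocker above 0.28 rad), for 0.2 s.
3. the large round button is held fully home by the fingers (all of step 2 and value of joint start_button above 0.0055 m and contact force between the fingers and panel above 1.5 N), for 0.3 s.
At the end, for the whole second after the job is handed in: clamp locked (handle joint over 1.965), its pad on the casting with over 2.5 N; rocker over 0.28 rad; large button held over 5.5 mm down by the fingers with over 1.5 N; casting upright within 12 mm of the nest's middle; small button up (all of step 3 and horizontal distance between test_casting and nest below 0.012 m and angle between test_casting's own z axis and vertical below 0.08 rad and value of joint small_button below 0.001 m); the arm keeps its last pose, push and grip.
It fails at once if the panel is switched on while the clamp is not locked (value of joint rocker above 0.2 rad and value of joint clamp_handle below 1.94 rad).
It fails at once if the large button is pressed while the panel is off (value of joint start_button above 0.003 m and value of joint rocker below 0.12 rad).
It fails at once if the small button is pressed (value of joint small_button above 0.002 m).
It fails at once if the casting is lifted or pushed out of its nest (distance of test_casting from where it was at the start of the episode above 0.01 m).
It fails at once if a part lying around is moved by more than 20 mm (distance of any of spare_casting_1, spare_casting_2, stator_a, stator_b, rotor_a, plug_gauge, ring_gauge from where it was at the start of the episode above 0.02 m).
It also fails if it takes over 51 s, if anything falls off the work surface, if the arm or the gripper's body presses on something with over 40 N, if the wrist force passes 120 N, or if a joint passes its speed limit or range.

## Working session

There is one attempt and no reset: what is moved stays moved. The work goes in short steps, Python scripts to look and compute and a shell command to move; the robot and the scene stay as the last step left them, time stands still between calls to the robot, and variables do not carry over. Pictures are saved under pics/ and viewed, at most 10 in all, crops included, and the job is handed in when it is done.

```bash
mkdir -p pics
python3 - <<'E'
from station import ctrl
import cv2,json
s=ctrl.get_state();print(s['time_s'],s['tool_pos'],s['tool_rot'],s['wrist_force'])
for c in ['scene','side']:
    im=ctrl.get_image(c);cv2.imwrite(f'pics/{c}0.png',im)
    k=ctrl.calibration(c);print(c,{a:k[a].tolist() if hasattr(k[a],'tolist') else k[a] for a in k})
    for t in ['handle_press','rocker_raised','start_top','small_top','fixture','panel','nest','test_casting','seal_pad']:
        print(t,[( [round(x) for x in d['pixel']],round(d['score'],2)) for d in ctrl.mark_of(c,t)[:3]])
E
```

```text
0.0 [6.74274975e-01 3.26100449e-05 2.21213426e-01] [-3.13939705e+00 -7.44981994e-05  1.57077816e+00] [0.09863288 0.16138119 0.61287276]
scene {'camera_matrix': [[512.5546121961544, 0.0, 323.1095980627197], [0.0, 512.5546121961544, 235.1681760376643], [0.0, 0.0, 1.0]], 'rvec': [1.232717053535957, -2.0755726192114197, 1.0719404629375877], 'tvec': [0.20534283132897269, 0.41099390054698626, 1.121841837922336]}
handle_press []
rocker_raised [([194, 296], 0.62)]
start_top [([237, 287], 0.61)]
small_top [([223, 297], 0.57)]
fixture []
panel [([222, 309], 0.66)]
nest [([330, 245], 0.56)]
test_casting [([396, 248], 0.45), ([313, 227], 0.43)]
seal_pad [([283, 249], 0.68)]
side {'camera_matrix': [[452.80145014396527, 0.0, 316.39846951693715], [0.0, 452.80145014396527, 237.075269288005], [0.0, 0.0, 1.0]], 'rvec': [2.0021139843369555, -0.18159096012545406, 0.13337533200824733], 'tvec': [-0.5915371158338459, 0.12999665116570422, 1.1997119383340362]}
handle_press [([306, 229], 0.65), ([322, 300], 0.34)]
rocker_raised [([292, 206], 0.39)]
start_top [([290, 225], 0.59)]
small_top [([280, 218], 0.46)]
fixture [([324, 297], 0.72), ([248, 226], 0.24)]
panel [([291, 232], 0.71)]
nest [([350, 284], 0.95)]
test_casting [([321, 341], 0.81), ([262, 409], 0.64), ([397, 291], 0.58)]
seal_pad [([350, 250], 0.65), ([264, 409], 0.54)]
```

View pics/scene0.png

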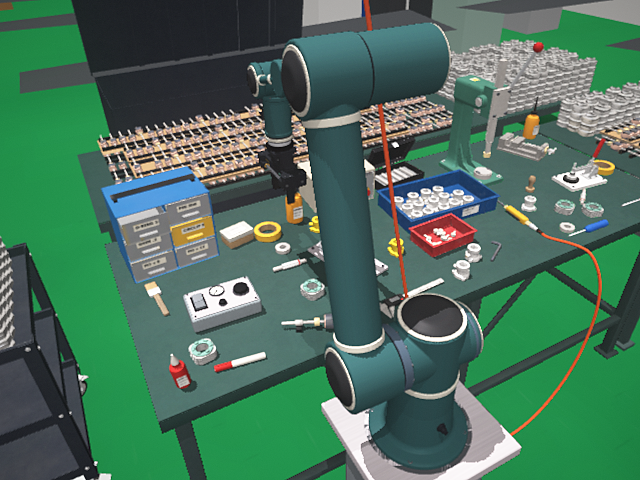

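View pics/side0.png

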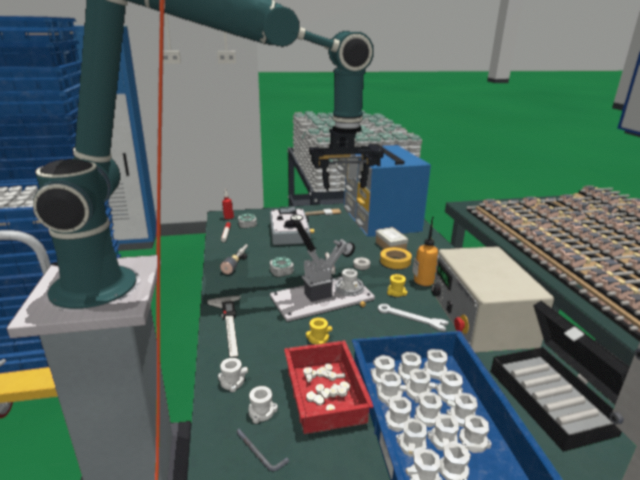

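The scene view shows the panel with rocker (198,300) and large button (241,288), the fixture hidden behind the arm. The side view shows the fixture at (320,297), the casting in its nest at (350,282) and the handle's black grip at about (300,232).

```bash
cat > h.py <<'E'
from station import ctrl
import numpy as np,cv2
from scipy.spatial.transform import Rotation as R
def cam(c,st=None):
    k=ctrl.calibration(c);K=np.array(k['camera_matrix'])
    if 'rvec' in k:
        Rm=cv2.Rodrigues(np.array(k['rvec']))[0];t=np.array(k['tvec']).ravel();return K,Rm.T,-Rm.T@t
    M=np.array(k['mount']);Rt=R.from_euler('xyz',st['tool_rot']).as_matrix()
    return K,Rt@M[:3,:3],Rt@M[:3,3]+st['tool_pos']
def ray(C,p,z):
    K,Rm,o=C;d=Rm@np.linalg.solve(K,[p[0],p[1],1]);return (o+d*(z-o[2])/d[2])
def proj(C,X):
    K,Rm,o=C;q=K@(Rm.T@(np.asarray(X)-o));return q[:2]/q[2]
E
python3 - <<'E'
from h import *
s=ctrl.get_state()
C=cam('scene')
for n,p,z in [('rock',(194,296),.064),('start',(237,287),.066),('small',(223,297),.062),('panel',(222,309),0),('nest',(330,245),.017)]: print('scene',n,ray(C,p,z).round(3))
C=cam('side')
for n,p,z in [('rock',(292,206),.064),('start',(290,225),.066),('small',(280,218),.062),('panel',(291,232),0),('nest',(350,284),.017),('fix',(324,297),0),('hp',(306,229),.204),('pad',(350,250),.17)]: print('side',n,ray(C,p,z).round(3))
s=ctrl.get_state();ctrl.get_image('wrist');cv2.imwrite('pics/w0.png',ctrl.get_image('wrist'))
C=cam('wrist',s);print(C)
E
```

```text
scene rock [0.576 0.321 0.064]
scene start [0.551 0.207 0.066]
scene small [0.535 0.253 0.062]
scene panel [0.56  0.256 0.   ]
scene nest [ 0.659 -0.142  0.017]
side rock [0.579 0.336 0.064]
side start [0.55  0.169 0.066]
side small [0.526 0.24  0.062]
side panel [0.565 0.26  0.   ]
side nest [ 0.667 -0.131  0.017]
side fix [ 0.593 -0.155  0.   ]
side hp [ 0.542 -0.175  0.204]
side pad [ 0.634 -0.232  0.17 ]
(array([[356.97156373,   0.        , 323.21831886],
       [  0.        , 356.97156373, 240.10340027],
       [  0.        ,   0.        ,   1.        ]]), array([[ 9.99999349e-01,  1.14071288e-03, -2.86211754e-05],
       [ 1.07789602e-03, -9.52567059e-01, -3.04326857e-01],
       [-3.74413154e-04,  3.04326628e-01, -9.52567669e-01]]), array([0.67490874, 0.07980724, 0.38490816]))
```

View pics/w0.png

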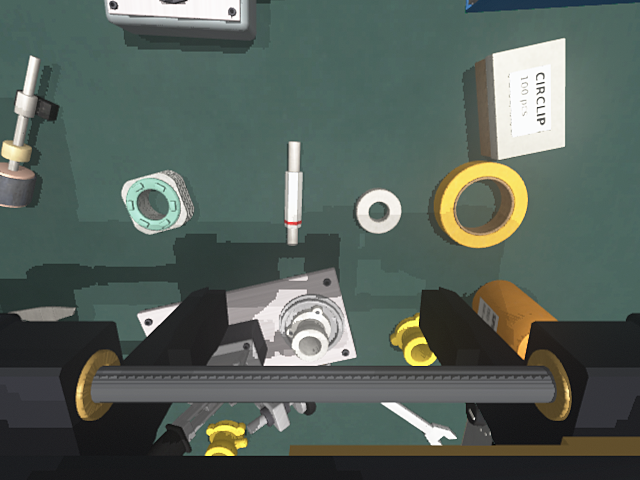

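The wrist view shows the fixture plate with the casting in its nest at (308,340), turned about 12–15° to the left, partly behind the fingers. The plug and ring gauges are at (293,190) and (378,210). I'll move up and to the right so that the camera looks down on the clamp.

```bash
python3 -m crank '[[0,0,0,0,0,-60,-1],[0,0,0,-50,-10,-30,-1],[0,0,0,-60,-20,0,-1],[0,0,0,-60,-20,0,-1],[0,0,0,-60,-20,0,-1],[0,0,0,-50,0,0,-1],[0,0,0,0,0,0,-1]]'
python3 - <<'E'
from h import *
s=ctrl.get_state();im=ctrl.get_image('wrist');cv2.imwrite('pics/w1.png',im);print(s['tool_pos'],s['tool_rot'])
C=cam('wrist',s)
for n,z in [('handle_press',.204),('nest',.017),('fixture',0),('test_casting',.017),('seal_pad',.13)]:
    for d in ctrl.mark_of('wrist',n)[:2]: print(n,np.round(d['pixel']),round(d['score'],2),ray(C,d['pixel'],z).round(3))
cv2.imwrite('pics/side1.png',cv2.resize(ctrl.get_image('side')[180:330,220:420],None,fx=3,fy=3))
E
```

```text
time_s: 1.98
tool_pos: [0.6048, -0.2815, 0.3121]
tool_rot: [-3.141, 0.001, 1.566]
wrist_force: [-0.1, 0.6, -0.2]
gripper_width: 0.227
grasp_force: 0.0
[ 0.60478252 -0.28150629  0.3121376 ] [-3.14118830e+00  7.12985089e-04  1.56598223e+00]
handle_press [226.  84.] 0.67 [ 0.537 -0.174  0.204]
fixture [307.  92.] 0.65 [ 0.585 -0.162  0.   ]
test_casting [283. 216.] 0.97 [ 0.551 -0.315  0.017]
test_casting [470.  88.] 0.88 [ 0.779 -0.16   0.017]
seal_pad [380.  57.] 0.98 [ 0.655 -0.145  0.13 ]
```

View pics/w1.png

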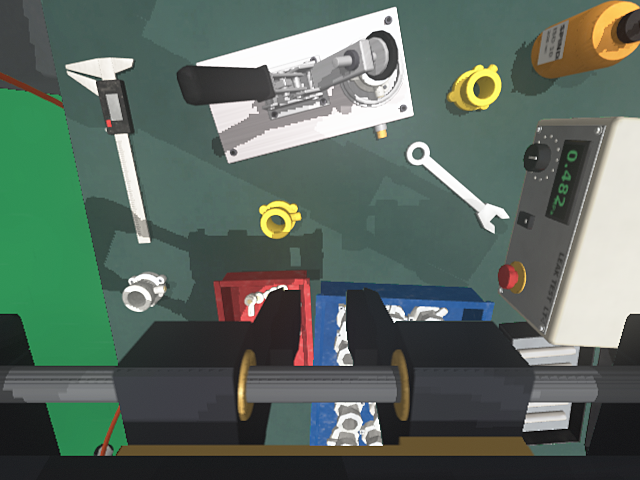

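The view shows the fixture from above: plate corners at (397,8), (413,115) and (228,163), the black grip from (180,85) to (272,85), the pad at (380,57) above the hidden casting, and yellow look-alikes at (280,218) and (475,88). I fit the plate pose from the corners and compare it with the networks' marks.

Run:
```python
from h import *
s=ctrl.get_state();C=cam('wrist',s)
for z in (.010,.014):
    a,b,c=[ray(C,p,z) for p in [(397,8),(413,115),(228,163)]]
    print(z,a,b,c,np.linalg.norm(a-b),np.linalg.norm(b-c),np.degrees(np.arctan2(*(b-c)[1::-1])),np.degrees(np.arctan2(*(a-b)[1::-1]))-90,'centre',(a+c)/2)
    ctr=((a+c)/2)[:2];th=np.arctan2(*(b-c)[1::-1]);u=np.array([np.cos(th),np.sin(th)])
    for n,x,zz in [('hp open',-.05,.204),('hp end',-.107,.117),('nest',.078,.017),('tip',-.064,.232)]:
        X=np.r_[ctr+u*x,zz];print(n,X.round(3),proj(C,X).round())
```

```text
0.01 [ 0.68891897 -0.06891631  0.01      ] [ 0.71613173 -0.18323661  0.01      ] [ 0.48405073 -0.24191282  0.01      ] 0.11751453044399186 0.23938355405535944 14.188558772510543 13.389481530705382 centre [ 0.58648485 -0.15541457  0.01      ]
hp open [ 0.538 -0.168  0.204] [226.  82.]
hp end [ 0.483 -0.182  0.117] [193. 109.]
nest [ 0.662 -0.136  0.017] [371.  72.]
tip [ 0.524 -0.171  0.232] [194.  83.]
0.014 [ 0.68820447 -0.07001454  0.014     ] [ 0.71518318 -0.1833516   0.014     ] [ 0.48509825 -0.24152315  0.014     ] 0.11650382030811687 0.23732468198625098 14.18855877251055 13.389481530705396 centre [ 0.58665136 -0.15576884  0.014     ]
hp open [ 0.538 -0.168  0.204] [227.  83.]
hp end [ 0.483 -0.182  0.117] [193. 109.]
nest [ 0.662 -0.137  0.017] [372.  73.]
tip [ 0.525 -0.171  0.232] [194.  84.]
```

View pics/side1.png

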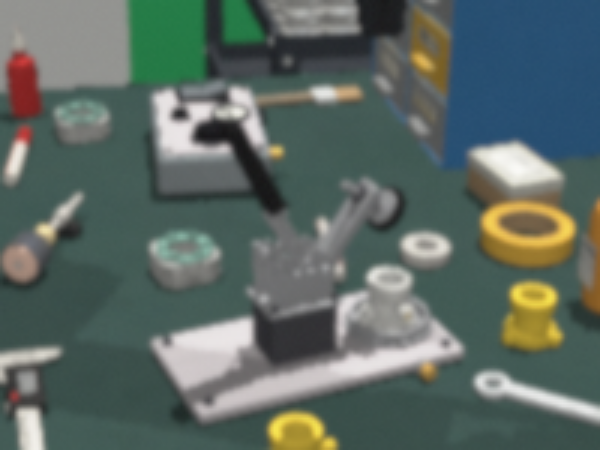

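The side crop shows the open clamp, with the grip leaning up towards the robot and the casting in its nest. The fit agrees with the network: fixture at (0.587,-0.155), yaw 14°. I'll align the tool, move it between the grip and the clamp arm, and stop just short of the grip.

```bash
python3 -m crank '[[0,0,-7,0,0,0,-1],[0,0,-7,0,0,0,-1],[0,0,0,60,0,0,-1],[0,0,0,60,0,0,-1],[0,0,0,7,1,40,-1],[0,0,0,0,0,50,-1],[0,0,0,0,0,14,-1],[0,0,0,0,0,0,-1]]' 5
cat > pos.py <<'E'
from h import *
s=ctrl.get_state();O=np.array([.5866,-.1555]);a=np.radians(14);u=np.array([np.cos(a),np.sin(a)]);v=np.array([-u[1],u[0]])
d=s['tool_pos'][:2]-O
print('fix x,y, tip z',(d@u).round(4),(d@v).round(4),round(s['tool_pos'][2]-ctrl.tip_reach,4),'F',np.round(s['wrist_force'],1),'rot',np.round(s['tool_rot'],3),s['gripper_width'])
E
python3 pos.py; python3 -c "
from h import *
cv2.imwrite('pics/side2.png',cv2.resize(ctrl.get_image('side')[130:330,220:420],None,fx=3,fy=3))"
```

```text
time_s: 3.32
tool_pos: [0.5756, -0.1539, 0.208]
tool_rot: [-3.14, -0.001, 1.816]
wrist_force: [-0.3, 0.3, 1.0]
gripper_width: 0.002
grasp_force: 0.0
fix x,y, tip z -0.0103 0.0043 0.2 F [-0.3  0.3  1. ] rot [-3.140e+00 -1.000e-03  1.816e+00] 0.001527809452495257
```

View pics/side2.png

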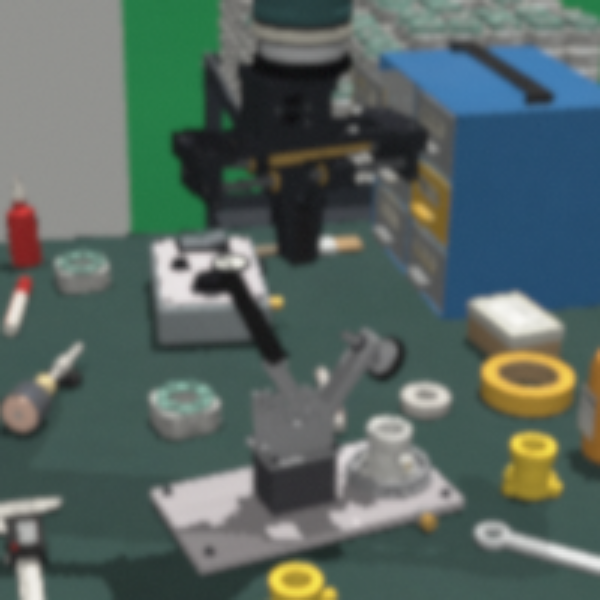

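Run:
```python
from h import *
C=cam('side');print(C[2])
for X in [(.5756,-.1539,.2),(.524,-.171,.232),(.538,-.168,.204),(.662,-.136,.017),(.662,-.136,.059)]: print(X,proj(C,X), (proj(C,X)-[220,130])*3)
```

```text
[ 0.37936581 -1.1231579   0.63302602]
(0.5756, -0.1539, 0.2) [318.58304736 226.09992722] [295.74914209 288.29978167]
(0.524, -0.171, 0.232) [298.2010483  217.73573697] [234.60314491 263.2072109 ]
(0.538, -0.168, 0.204) [303.9825834  227.95247514] [251.9477502  293.85742541]
(0.662, -0.136, 0.017) [348.56821321 285.20328983] [385.70463962 465.60986949]
(0.662, -0.136, 0.059) [349.26254604 271.20914827] [387.78763813 423.62744482]
```

The side view shows the closed fingers at (297,262), to the right of the grip and a little higher than calculated. I'll lower by 10 mm and feel for the grip.

```bash
python3 -m crank '[[0,0,0,-4,0,10,-1],[0,0,0,0,-6,0,-1],[0,0,0,0,-6,0,-1],[0,0,0,0,0,0,-1]]'; python3 pos.py
python3 -m crank '[[0,0,0,0,-4,0,-1],[0,0,0,0,-4,0,-1],[0,0,0,0,0,0,-1]]'; python3 pos.py
python3 -m crank '[[0,0,0,0,-4,0,-1],[0,0,0,0,-4,0,-1],[0,0,0,0,0,0,-1]]'; python3 pos.py
```

```text
time_s: 3.88
tool_pos: [0.5649, -0.1615, 0.199]
tool_rot: [3.141, 0.0, 1.814]
wrist_force: [-0.3, -0.2, 0.3]
gripper_width: 0.004
grasp_force: 0.0
fix x,y, tip z -0.0225 -0.0006 0.191 F [-0.3 -0.2  0.3] rot [3.141 0.    1.814] 0.0035850422512578935
time_s: 4.25
tool_pos: [0.5572, -0.1632, 0.1985]
tool_rot: [-3.142, 0.0, 1.815]
wrist_force: [0.5, 1.2, 0.3]
gripper_width: 0.002
grasp_force: 0.0
fix x,y, tip z -0.0304 -0.0004 0.1905 F [0.5 1.2 0.3] rot [-3.142  0.     1.815] 0.0023120529351174685
time_s: 4.62
tool_pos: [0.5494, -0.1651, 0.1985]
tool_rot: [-3.141, -0.0, 1.815]
wrist_force: [0.0, -0.5, -0.6]
gripper_width: 0.008
grasp_force: 0.0
fix x,y, tip z -0.0384 -0.0004 0.1905 F [ 0.  -0.5 -0.6] rot [-3.141 -0.     1.815] 0.007965227344158542
```

```bash
python3 -m crank '[[0,0,0,0,-4,0,-1],[0,0,0,0,-4,0,-1],[0,0,0,0,0,0,-1]]'; python3 pos.py
python3 -m crank '[[0,0,0,0,-4,0,-1],[0,0,0,0,-4,0,-1]]'; python3 pos.py;  python3 -c "
from h import *
cv2.imwrite('pics/side3.png',cv2.resize(ctrl.get_image('side')[130:330,220:420],None,fx=3,fy=3))"
```

```text
time_s: 5.0
tool_pos: [0.5418, -0.1671, 0.1986]
tool_rot: [3.141, 0.0, 1.815]
wrist_force: [0.5, 0.7, 0.5]
gripper_width: 0.006
grasp_force: 0.0
fix x,y, tip z -0.0463 -0.0004 0.1906 F [0.5 0.7 0.5] rot [3.141 0.    1.815] 0.006258635273226483
time_s: 5.25
tool_pos: [0.5344, -0.1689, 0.1987]
tool_rot: [3.141, 0.0, 1.815]
wrist_force: [2.2, 0.9, -1.0]
gripper_width: 0.006
grasp_force: 0.8
fix x,y, tip z -0.0539 -0.0004 0.1907 F [ 2.2  0.9 -1. ] rot [3.141 0.    1.815] 0.005933489563013554
```

View pics/side3.png

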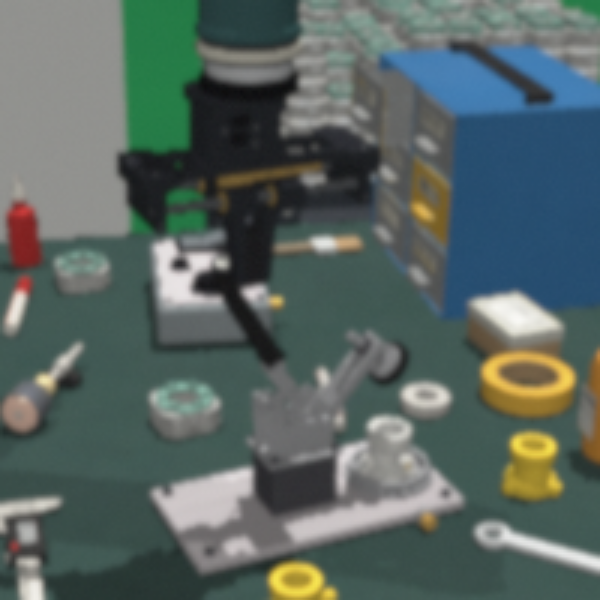

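The view shows the fingers' lower left corner just touching the grip at (232,288), near its free end, with about 2.4 N. I'll back off, go 20 mm lower and make contact again near the middle of the grip.

```bash
python3 -m crank '[[0,0,0,0,16,0,-1],[0,0,0,0,0,20,-1],[0,0,0,0,-4,0,-1],[0,0,0,0,0,0,-1]]' 20; python3 pos.py
python3 -m crank '[[0,0,0,0,-4,0,-1],[0,0,0,0,0,0,-1]]'; python3 pos.py
python3 -m crank '[[0,0,0,0,-4,0,-1],[0,0,0,0,0,0,-1]]'; python3 pos.py
python3 -m crank '[[0,0,0,0,-4,0,-1],[0,0,0,0,0,0,-1]]'; python3 pos.py
```

```text
time_s: 5.8
tool_pos: [0.5449, -0.1659, 0.1775]
tool_rot: [-3.14, -0.001, 1.815]
wrist_force: [-0.1, 0.3, 0.1]
gripper_width: 0.005
grasp_force: 0.0
fix x,y, tip z -0.043 0.0 0.1695 F [-0.1  0.3  0.1] rot [-3.140e+00 -1.000e-03  1.815e+00] 0.0048839896068843805
time_s: 6.05
tool_pos: [0.5419, -0.1671, 0.179]
tool_rot: [3.141, 0.0, 1.815]
wrist_force: [0.6, 0.6, 0.4]
gripper_width: 0.002
grasp_force: 0.2
fix x,y, tip z -0.0462 -0.0005 0.171 F [0.6 0.6 0.4] rot [3.141 0.    1.815] 0.0017571784008691617
time_s: 6.3
tool_pos: [0.5381, -0.1682, 0.1789]
tool_rot: [3.141, 0.001, 1.815]
wrist_force: [1.4, 0.5, 0.3]
gripper_width: 0.006
grasp_force: 0.7
fix x,y, tip z -0.0501 -0.0006 0.1709 F [1.4 0.5 0.3] rot [3.141e+00 1.000e-03 1.815e+00] 0.00587620571551282
time_s: 6.55
tool_pos: [0.5339, -0.1691, 0.1786]
tool_rot: [-3.141, 0.0, 1.815]
wrist_force: [1.3, 0.5, 0.3]
gripper_width: 0.004
grasp_force: 0.6
fix x,y, tip z -0.0544 -0.0005 0.1706 F [1.3 0.5 0.3] rot [-3.141  0.     1.815] 0.004092302159287424
```

Contact is at 1.4 N and the handle has started to move. I'll follow the arc down in stages.

```bash
python3 -m crank '[[0,0,0,0,-7,7,-1],[0,0,0,0,-6,7,-1],[0,0,0,0,-6,8,-1],[0,0,0,0,-5,8,-1]]'; python3 pos.py
python3 -m crank '[[0,0,0,0,-4,8,-1],[0,0,0,0,-4,9,-1],[0,0,0,0,-2,5,-1],[0,0,0,0,0,0,-1]]'; python3 pos.py;  python3 -c "
from h import *
cv2.imwrite('pics/side4.png',cv2.resize(ctrl.get_image('side')[130:330,220:420],None,fx=3,fy=3))"
```

```text
time_s: 7.05
tool_pos: [0.5102, -0.1749, 0.1476]
tool_rot: [-3.141, -0.0, 1.815]
wrist_force: [0.8, -0.8, 0.2]
gripper_width: 0.006
grasp_force: 0.7
fix x,y, tip z -0.0788 -0.0003 0.1396 F [ 0.8 -0.8  0.2] rot [-3.141 -0.     1.815] 0.005527038794074907
time_s: 7.55
tool_pos: [0.5003, -0.1769, 0.1256]
tool_rot: [-3.14, -0.001, 1.815]
wrist_force: [0.5, -0.1, 0.1]
gripper_width: 0.005
grasp_force: 0.0
fix x,y, tip z -0.0889 0.0001 0.1176 F [ 0.5 -0.1  0.1] rot [-3.140e+00 -1.000e-03  1.815e+00] 0.00538076856537636
```

View pics/side4.png

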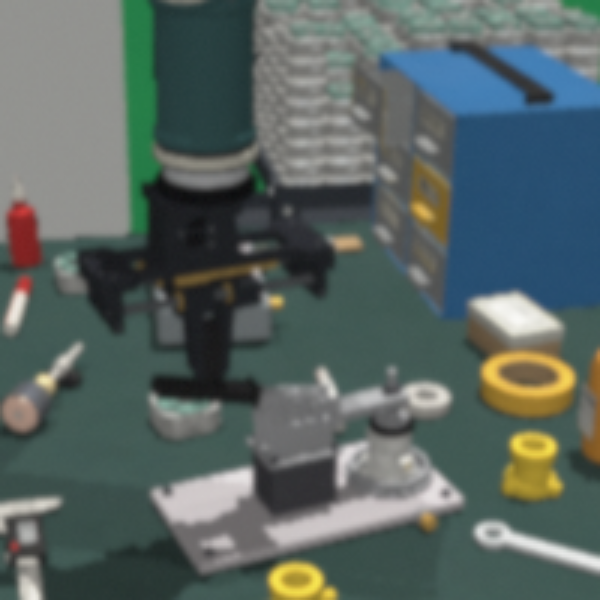

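The view shows the handle nearly level at (205,388) with the fingers on it, and the pad on the casting at (392,420). The last bit, past the dead point, remains, so I'll press down until it stops.

```bash
for i in 1 2; do :; done; python3 -m crank '[[0,0,0,0,-3,3,-1],[0,0,0,0,-2,3,-1],[0,0,0,0,0,0,-1]]'; python3 pos.py
python3 -m crank '[[0,0,0,0,0,3,-1],[0,0,0,0,0,0,-1]]'; python3 pos.py
python3 -m crank '[[0,0,0,0,0,2,-1],[0,0,0,0,0,0,-1]]'; python3 pos.py
```

```text
time_s: 7.98
tool_pos: [0.4962, -0.1784, 0.1204]
tool_rot: [-3.141, 0.0, 1.815]
wrist_force: [-0.2, 0.0, 0.6]
gripper_width: 0.003
grasp_force: 0.2
fix x,y, tip z -0.0932 -0.0004 0.1124 F [-0.2  0.   0.6] rot [-3.141  0.     1.815] 0.0033786074264936477
time_s: 8.22
tool_pos: [0.4963, -0.1784, 0.1173]
tool_rot: [-3.141, 0.0, 1.815]
wrist_force: [-1.2, -0.1, 0.5]
gripper_width: 0.008
grasp_force: 0.3
fix x,y, tip z -0.0932 -0.0004 0.1093 F [-1.2 -0.1  0.5] rot [-3.141  0.     1.815] 0.008122708882283362
time_s: 8.48
tool_pos: [0.4963, -0.1784, 0.1153]
tool_rot: [-3.141, -0.0, 1.815]
wrist_force: [0.4, -0.6, 0.4]
gripper_width: 0.003
grasp_force: 0.3
fix x,y, tip z -0.0932 -0.0004 0.1073 F [ 0.4 -0.6  0.4] rot [-3.141 -0.     1.815] 0.0031493761904876614
```

```bash
python3 -m crank '[[0,0,0,0,-2,3,-1],[0,0,0,0,0,0,-1]]'; python3 pos.py
python3 -m crank '[[0,0,0,0,-2,3,-1],[0,0,0,0,0,0,-1]]'; python3 pos.py
python3 -m crank '[[0,0,0,0,0,3,-1],[0,0,0,0,0,0,-1]]'; python3 pos.py
```

```text
time_s: 8.72
tool_pos: [0.4942, -0.1788, 0.1122]
tool_rot: [-3.141, -0.0, 1.815]
wrist_force: [0.4, 0.3, 0.5]
gripper_width: 0.005
grasp_force: 0.2
fix x,y, tip z -0.0953 -0.0002 0.1042 F [0.4 0.3 0.5] rot [-3.141 -0.     1.815] 0.005285677153069558
time_s: 8.98
tool_pos: [0.492, -0.1793, 0.1091]
tool_rot: [-3.141, -0.0, 1.815]
wrist_force: [0.1, -0.5, 0.4]
gripper_width: 0.003
grasp_force: 0.1
fix x,y, tip z -0.0975 -0.0002 0.1011 F [ 0.1 -0.5  0.4] rot [-3.141 -0.     1.815] 0.003061045525617944
time_s: 9.22
tool_pos: [0.4922, -0.1793, 0.1061]
tool_rot: [-3.141, -0.0, 1.815]
wrist_force: [-0.3, -0.3, 1.0]
gripper_width: 0.006
grasp_force: 0.0
fix x,y, tip z -0.0974 -0.0002 0.0981 F [-0.3 -0.3  1. ] rot [-3.141 -0.     1.815] 0.005976621334004803
```

```bash
python3 -m crank '[[0,0,0,0,-2,3,-1],[0,0,0,0,0,0,-1]]'; python3 pos.py
python3 -m crank '[[0,0,0,0,0,2,-1],[0,0,0,0,0,0,-1]]'; python3 pos.py
python3 -c "
from h import *
im=ctrl.get_image('side');cv2.imwrite('pics/side5.png',cv2.resize(im[210:320,250:380],None,fx=6,fy=5))"
```

```text
time_s: 9.48
tool_pos: [0.4901, -0.1797, 0.1031]
tool_rot: [-3.141, -0.0, 1.815]
wrist_force: [0.4, -0.1, 0.8]
gripper_width: 0.002
grasp_force: 0.0
fix x,y, tip z -0.0995 -0.0001 0.0951 F [ 0.4 -0.1  0.8] rot [-3.141 -0.     1.815] 0.0017568472209178833
time_s: 9.72
tool_pos: [0.4904, -0.1797, 0.1013]
tool_rot: [-3.141, -0.0, 1.815]
wrist_force: [-0.2, -0.6, 0.0]
gripper_width: 0.005
grasp_force: 0.0
fix x,y, tip z -0.0992 -0.0003 0.0933 F [-0.2 -0.6  0. ] rot [-3.141 -0.     1.815] 0.005318713945455475
```

View pics/side5.png

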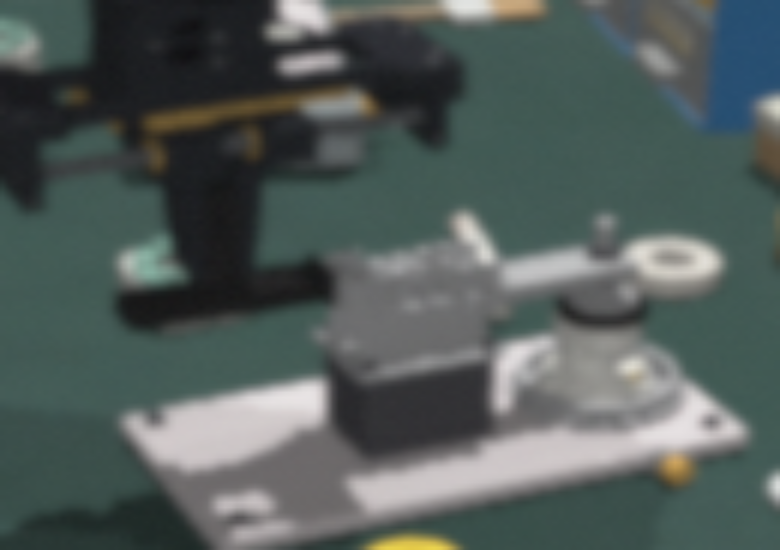

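Run:
```python
from h import *
C=cam('side');s=ctrl.get_state();p=s['tool_pos']
O=np.array([.5866,-.1555]);a=np.radians(14);u=np.array([np.cos(a),np.sin(a)])
f=lambda X:((proj(C,X)-[250,210])*[6,5]).round()
print('tip',f(p-[0,0,.008]),'tcp',f(p),'20 up',f(p+[0,0,.012]))
for n,x,z in [('free',-.138,.117),('hp',-.107,.117),('inner',-.05,.117),('platefar',.12,.012),('nestmouth',.078,.059)]: print(n,f(np.r_[O+u*x,z]))
for y in (-.06,.06): 
  for x in (-.12,.12): print(x,y,f(np.r_[O+u*x+y*np.array([-u[1],u[0]]),.012]))
for n in ['handle_press','clamp_handle','seal_pad']:
  print(n,[(((np.array(d['pixel'])-[250,210])*[6,5]).round(),round(d['score'],2)) for d in ctrl.mark_of('side',n)[:2]])
```

```text
tip [211. 317.] tcp [211. 302.] 20 up [210. 280.]
free [117. 289.]
hp [191. 276.]
inner [324. 254.]
platefar [675. 368.]
nestmouth [597. 307.]
-0.12 -0.06 [220. 534.]
0.12 -0.06 [746. 424.]
-0.12 0.06 [118. 410.]
0.12 0.06 [610. 317.]
handle_press [(array([205., 267.]), 0.89)]Traceback (most recent call last):
  File "<stdin>", line 10, in <module>
ValueError: it knows: fixture, handle_press, nest, panel, plug_gauge, ring_gauge, rocker_raised, rotor, seal_pad, small_top, spare_casting, start_top, stator, test_casting
```

The view shows the handle practically level, with its end at (120,305), and it has followed the fingers down. The pad is at (600,305) on the casting. No reaction yet, so I keep pressing in small steps.

```bash
for r in 1; do python3 -m crank '[[0,0,0,0,0,2,-1]]' >/dev/null; python3 pos.py; python3 -m crank '[[0,0,0,0,0,2,-1]]'>/dev/null; python3 pos.py; python3 -m crank '[[0,0,0,0,0,2,-1]]'>/dev/null; python3 pos.py; done
python3 - <<'E'
from h import *
im=ctrl.get_image('side');g=cv2.cvtColor(im,cv2.COLOR_BGR2GRAY)
print(g[256:284,266:308:2])
E
```

```text
fix x,y, tip z -0.0989 -0.0005 0.0916 F [0.  0.9 0.8] rot [3.141 0.    1.815] 0.0055973397813456225
fix x,y, tip z -0.0991 -0.0005 0.0896 F [-1.6 -0.5  3.4] rot [-3.141  0.     1.815] 0.008882203407283846
fix x,y, tip z -0.0994 -0.0005 0.088 F [-3.9  0.3  8.2] rot [-3.141  0.     1.815] 0.006100198484632555
[[ 83  83  83  83  86  90  55  31  29  29  24  27  28  44  76  84  83  83
   83  82  81]
 [ 84  83  84  86  92 111  72  29  29  27  26  27  30  43  78  84  84  83
   83  82  81]
 [ 83  84  87  94 108 126  81  30  31  28  26  27  31  47  79  85  84  83
   83  82  83]
 [ 83  84  99 120 134 133  84  29  30  28  26  26  30  48  79  85  84  83
   82  83  85]
 [ 84  87 125 151 158 135  84  27  32  29  26  26  29  50  81  84  83  80
   79  89  95]
 [ 84  89 151 172 165 128  79  30  31  29  28  29  30  53  82  83  83  73
   71  91 102]
 [ 84  92 163 175 157 126  84  32  30  28  28  27  31  60  81  79  76  59
   57  86 101]
 [ 83  88 156 169 159 141 102  36  32  27  26  28  32  62  75  68  61  43
   39  73  95]
 [ 83  86 136 159 163 150 114  50  32  28  28  25  31  59  63  51  44  30
   28
[... 1001 characters left out ...]
3  36  37  39  43  50  61  67  77  80  83  82  85  81  83  83
   97  94 108]
 [ 85  83  74  57  57  62  63  69  78  80  82  84  83  83  84  83  83  85
   94  96 106]
 [ 83  84  80  73  74  78  79  80  84  84  84  84  84  85  83  84  82  84
   88  93 108]
 [ 82  83  83  81  82  83  83  85  84  85  83  85  85  84  83  83  83  84
   84  87 108]
 [ 82  83  82  83  84  84  84  84  84  84  85  85  84  84  83  84  84  83
   82  79  98]
 [ 83  83  83  84  83  84  84  85  85  84  85  85  85  85  84  84  84  84
   83  70  86]
 [ 84  85  83  83  83  83  84  84  84  84  84  84  84  84  84  84  84  84
   82  62  75]
 [ 84  84  83  82  82  83  83  85  84  84  84  84  85  86  85  84  85  85
   84  61  62]]
```

Force is now rising (9 N). I'll press a bit further to be sure it's at the stop.

```bash
python3 -m crank '[[0,0,0,0,0,2,-1]]' >/dev/null; python3 pos.py; python3 -m crank '[[0,0,0,0,0,2,-1]]'>/dev/null; python3 pos.py; python3 -m crank '[[0,0,0,0,0,0,-1],[0,0,0,0,0,0,-1]]'>/dev/null; python3 pos.py
```

```text
fix x,y, tip z -0.0996 -0.0005 0.0863 F [-5.6  0.4  9. ] rot [-3.14   0.     1.815] 0.005475534225386754
fix x,y, tip z -0.0999 -0.0005 0.0845 F [-6.9 -0.4 10.6] rot [-3.14   0.     1.815] 0.004945773912469076
fix x,y, tip z -0.0998 -0.0005 0.0846 F [-6.4 -0.1 10.1] rot [-3.14   0.     1.815] 0.003483074639894483
```

```bash
python3 - <<'E'
from h import *
im=ctrl.get_image('side');g=cv2.cvtColor(im,cv2.COLOR_BGR2GRAY)
print(g[264:282,266:308:2])
for n in ['handle_press','seal_pad','nest']:
  print(n,[(np.round(d['pixel'],1),round(d['score'],2)) for d in ctrl.mark_of('side',n)[:2]])
E
python3 -m crank '[[0,0,0,0,0,-6,-1],[0,0,0,0,0,0,-1]]'>/dev/null; python3 pos.py
python3 -m crank '[[0,0,0,0,0,-30,-1],[0,0,0,0,0,-20,-1],[0,0,0,0,0,0,-1]]'>/dev/null; python3 pos.py
python3 - <<'E'
from h import *
im=ctrl.get_image('side');g=cv2.cvtColor(im,cv2.COLOR_BGR2GRAY)
print(g[258:282,266:308:2]); cv2.imwrite('pics/side6.png',cv2.resize(im[190:310,250:390],None,fx=5,fy=5,interpolation=cv2.INTER_CUBIC))
E
```

```text
[[ 82  86 137 159 163 149  98  36  31  28  25  28  35  73  78  66  54  38
   40  78  91]
 [ 82  84 117 147 155 143 100  39  29  27  27  27  32  63  60  49  40  29
   29  64  89]
 [ 82  85 104 136 151 144 117  58  29  31  27  26  30  44  44  37  35  31
   26  50  91]
 [ 83  83  99 126 153 159 140  75  32  29  28  27  32  35  36  37  37  32
   25  44  94]
 [ 84  83  94 114 142 158 142  79  30  26  28  27  27  32  39  36  35  32
   26  42  95]
 [ 83  79  85  99 106 123 107  60  26  27  25  26  26  29  35  33  32  30
   25  39  96]
 [ 82  78  70  76  66  68  60  33  26  26  24  25  26  30  32  31  29  27
   28  40  98]
 [ 83  73  49  48  37  31  29  25  27  25  24  26  27  27  30  29  30  35
   41  48 101]
 [ 84  67  33  27  24  24  24  21  27  25  25  25  26  27  30  35  42  51
   61  64 103]
 [ 82  62  27  23  24  24  23  25  25  27  27  24  29  34  44  50  60  70
   76  80 104]
 [ 83  60  29  23  26  22  25  26  24  25  29  34  42  53  63  69  77  79
   84  88 108]
 [ 85  65  27  24  25  27  25  24  28  34  42  51  62  70  77  80  82  82
   93  91 109]
 [ 85  72  36  25  24  26  29  3
[... 2287 characters left out ...]
4  30  26  32  48  56  64  65  67  79  76  76  81  83  82  82
   86  93 109]
 [ 84  84  67  44  39  46  66  72  75  75  75  78  81  80  82  83  82  83
   97  99 108]
 [ 85  85  76  64  58  60  75  78  77  77  81  79  83  83  83  83  82  85
  108 114 107]
 [ 83  85  81  76  74  71  76  77  80  82  83  83  84  83  83  81  82  85
  108 122 109]
 [ 83  83  82  83  81  79  80  81  85  84  85  83  84  84  84  82  82  84
   98 113 111]
 [ 83  82  83  83  83  83  83  84  84  86  84  83  84  84  83  82  83  84
   87  97 108]
 [ 83  83  83  83  83  83  84  83  84  84  83  84  84  83  84  83  83  82
   83  82  98]
 [ 84  82  83  83  82  84  82  84  85  84  84  84  83  84  84  84  84  84
   82  69  86]]
```

View pics/side6.png

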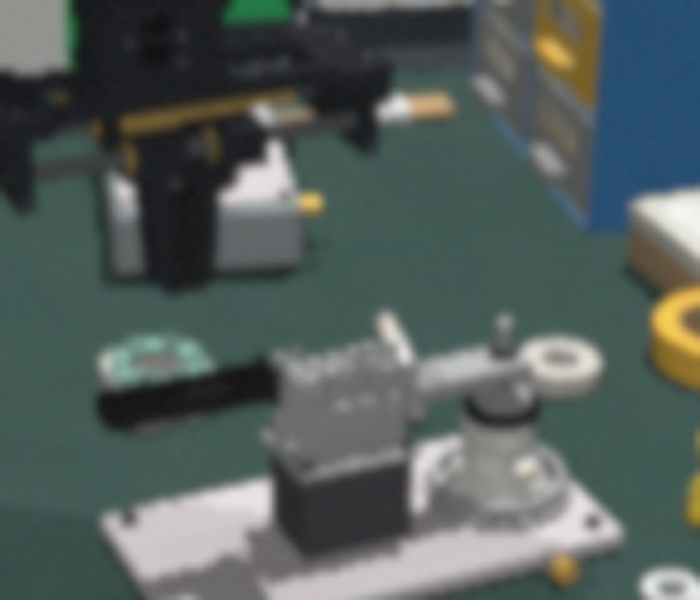

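The picture shows the handle down and level at (185,390), with the pad seated on the casting at (500,405). The last bit could be springback at the stop, so I'll press once more with more force, a little farther out, to be sure it is past the dead point.

```bash
python3 -m crank '[[0,0,0,0,-6,24,-1],[0,0,0,0,0,22,-1],[0,0,0,0,0,0,-1]]'>/dev/null; python3 pos.py
for k in 1; do python3 -m crank '[[0,0,0,0,0,3,-1],[0,0,0,0,0,0,-1]]'>/dev/null; python3 pos.py; python3 -m crank '[[0,0,0,0,0,4,-1],[0,0,0,0,0,0,-1]]'>/dev/null; python3 pos.py;  python3 -m crank '[[0,0,0,0,0,4,-1],[0,0,0,0,0,0,-1]]'>/dev/null; python3 pos.py;python3 -m crank '[[0,0,0,0,0,4,-1],[0,0,0,0,0,0,-1]]'>/dev/null; python3 pos.py; done
```

```text
fix x,y, tip z -0.1069 0.001 0.0908 F [-0.4  0.6  1.8] rot [-3.137e+00 -3.000e-03  1.815e+00] 0.0031105852352868914
fix x,y, tip z -0.1051 -0.0003 0.0907 F [-0.9  0.6  1.7] rot [-3.141 -0.     1.815] 0.0057985994727790605
fix x,y, tip z -0.105 -0.0007 0.0874 F [-3.6  1.1  7.1] rot [3.141e+00 1.000e-03 1.815e+00] 0.0011150765079432775
fix x,y, tip z -0.1054 -0.0007 0.0837 F [-5.3  0.8 10.5] rot [-3.141e+00  1.000e-03  1.815e+00] 0.004885781978472739
fix x,y, tip z -0.1059 -0.0007 0.0796 F [-6.8 -0.6 10.6] rot [-3.140e+00  1.000e-03  1.816e+00] 0.006362067751108147
```

```bash
cat > sil.py <<'E'
from h import *
C=cam('side');g=cv2.cvtColor(ctrl.get_image('side'),cv2.COLOR_BGR2GRAY).astype(float)
def lower(c,r0=266): # lower edge subpixel crossing of 55
    col=g[r0:290,c]
    i=[k for k in range(3,len(col)-1) if col[k]<55<=col[k+1]][0]
    return r0+i+(55-col[i])/(col[i+1]-col[i])
cs=list(range(272,300,3));ys=[lower(c) for c in cs]
print('low edge',np.round(ys,1),'slope',np.polyfit(cs,ys,1).round(3))
O=np.array([.5866,-.1555]);a=np.radians(14);u=np.array([np.cos(a),np.sin(a)]);v=np.array([-u[1],u[0]])
# predicted near lower edge for handle rotated by d below level (pivot 0,.10), thickness t
for d in (-.12,-.06,-.03,0,.03,.06):
  out=[]
  for r in (.055,.13):
    for t in (.015,):
      x=-r;z=.017-t
      X=x*np.cos(d)-(-z)*0 - z*np.sin(d)*-1*0; 
      xr=-(r*np.cos(d)+z*np.sin(d)); zr=.10+z*np.cos(d)-r*np.sin(d)
      out.append(proj(C,np.r_[O+u*xr-v*.012,zr]))
  p,q=out;print(d,p.round(1),q.round(1),'slope',round((q-p)[1]/(q-p)[0],3))
E
python3 sil.py
python3 -m crank '[[0,0,0,0,0,-11,-1],[0,0,0,0,0,0,-1]]'>/dev/null; python3 pos.py; python3 sil.py|head -2
```

```text
low edge [281.3 280.8 269.2 278.8 278.  277.2 276.1 275.4 274.5 273.6] slope [-1.8400e-01  3.2909e+02]
-0.12 [304.3 266.4] [274.9 269.1] slope -0.094
-0.06 [304.1 267.6] [274.7 272.1] slope -0.153
-0.03 [304.1 268.2] [274.6 273.6] slope -0.182
0 [304.  268.8] [274.6 275. ] slope -0.212
0.03 [304.  269.4] [274.7 276.5] slope -0.241
0.06 [304. 270.] [274.8 277.9] slope -0.27
fix x,y, tip z -0.1038 -0.0013 0.0909 F [ 1.2 -0.5  0.3] rot [3.139e+00 2.000e-03 1.815e+00] 0.006435003243931881
low edge [275.6 276.1 274.7 274.2 273.7 272.9 272.6 272.3 271.4 270.8] slope [-1.88000e-01  3.27097e+02]
-0.12 [304.3 266.4] [274.9 269.1] slope -0.094
```

The handle's lower edge springs back to a slope of −0.22 when released, against −0.21 predicted for the locked (level) handle. When pressed it only over-travels elastically. So the clamp is locked, and I move to the panel.

```bash
python3 -m crank '[[0,0,0,0,0,-60,-1],[0,0,0,0,0,-60,-1],[0,0,7,0,0,-50,-1],[0,0,7,0,0,-40,-1],[0,0,0,60,13,0,-1],[0,0,0,60,13,0,-1],[0,0,0,60,13,0,-1],[0,0,0,60,13,0,-1]]'>/dev/null
python3 -m crank '[[0,0,0,60,12,0,-1],[0,0,0,10,0,0,-1],[0,0,0,0,0,0,-1]]'
python3 - <<'E'
from h import *
s=ctrl.get_state();im=ctrl.get_image('wrist');cv2.imwrite('pics/w2.png',im);print(s['tool_pos'],s['tool_rot'])
C=cam('wrist',s)
for n,z in [('rocker_raised',.064),('start_top',.066),('small_top',.062),('panel',0)]:
    for d in ctrl.mark_of('wrist',n)[:2]: print(n,np.round(d['pixel'],1),round(d['score'],2),ray(C,d['pixel'],z).round(4))
E
```

```text
time_s: 14.72
tool_pos: [0.5483, 0.129, 0.3065]
tool_rot: [-3.14, 0.001, 1.573]
wrist_force: [0.4, 0.2, -0.1]
gripper_width: 0.011
grasp_force: 0.0
[0.5483042  0.12895879 0.30650042] [-3.13998973e+00  9.74094750e-04  1.57257582e+00]
rocker_raised [390.2 277.5] 0.75 [0.6306 0.0311 0.064 ]
rocker_raised [329.5  86.6] 0.62 [0.554  0.2479 0.064 ]
start_top [324.4 138.3] 0.73 [0.5489 0.1959 0.066 ]
small_top [303.2  72.9] 0.82 [0.5265 0.2612 0.062 ]
panel [331.7  86.8] 0.89 [0.5576 0.2538 0.    ]
```

View pics/w2.png

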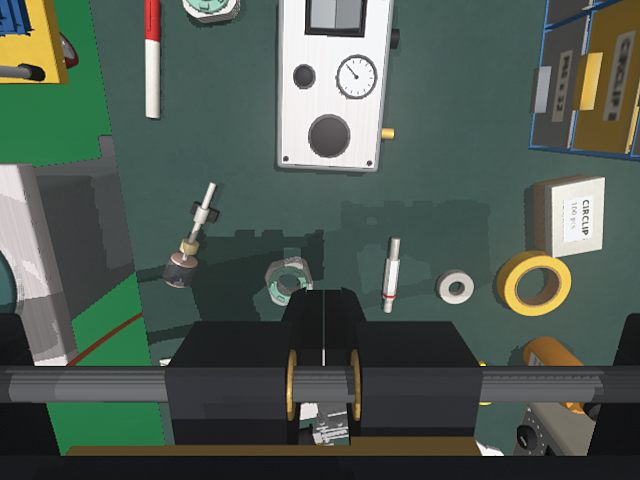

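The view shows the large button at (328,136), the small button at (304,76), the gauge at (355,76), and the rocker cut off at the top edge near (335,15). The closed fingertips are at (322,290). I work out the panel pose from these.

Run:
```python
from h import *
s=ctrl.get_state();C=cam('wrist',s)
P=[(( 328,136),.066,(0,-.056)),((324.4,138.3),.066,(0,-.056)),((304,76),.062,(-.03,.004)),((303.2,72.9),.062,(-.03,.004)),((355.5,76),.056,(.026,.006)),((278,165),.05,(-.06,-.095)),((379,170),.05,(.06,-.095))]
W=np.array([ray(C,p,z)[:2] for p,z,_ in P]);L=np.array([l for *_,l in P])
A=W-W.mean(0);B=L-L.mean(0);th=np.arctan2((B[:,0]*A[:,1]-B[:,1]*A[:,0]).sum(),(A*B).sum())
Rm=np.array([[np.cos(th),-np.sin(th)],[np.sin(th),np.cos(th)]]);t=W.mean(0)-Rm@L.mean(0)
print(np.degrees(th),t,'res mm',((W-(L@Rm.T+t))*1e3).round(1).tolist())
T=s['tool_pos'][:2]
for n,l in [('rock',(.016,.062)),('rock+',(.018,.062)),('start',(0,-.056))]:
    X=Rm@l+t;print(n,X.round(4),'tool shift x,y mm',((X-T)*1e3)[::-1].round(1))
S=cam('scene')
for n,l,z in [('rock',(.016,.062),.064),('start',(0,-.056),.066)]: print(n,proj(S,np.r_[Rm@l+t,z]).round())
```

```text
-2.4989681740803342 [0.55706475 0.25334802] res mm [[-0.8, -0.8], [-4.7, -3.2], [1.3, -1.8], [0.6, 1.1], [-0.3, -0.7], [3.3, 3.0], [0.6, 2.4]]
rock [0.5758 0.3146] tool shift x,y mm [187.4  27. ]
rock+ [0.5778 0.3145] tool shift x,y mm [187.3  29. ]
start [0.5546 0.1974] tool shift x,y mm [70.2  5.9]
rock [196. 295.]
start [240. 285.]
```

```bash
python3 -m crank '[[0,0,0,60,9,0,-1],[0,0,0,60,9,0,-1],[0,0,0,60,9,0,-1],[0,0,0,7,0,55,-1],[0,0,0,0,0,55,-1],[0,0,0,0,0,55,-1],[0,0,0,0,0,50,-1],[0,0,0,0,0,0,-1]]'>/dev/null
cat > p.py <<'E'
from h import *
s=ctrl.get_state();print(round(s['time_s'],2),s['tool_pos'].round(4),'tip',round(s['tool_pos'][2]-.008,4),'F',np.round(s['wrist_force'],1))
E
python3 p.py
python3 -m crank '[[0,0,0,0,0,6,-1],[0,0,0,0,0,6,-1]]'>/dev/null;python3 p.py
python3 -m crank '[[0,0,0,0,0,4,-1],[0,0,0,0,0,4,-1]]'>/dev/null;python3 p.py
```

```text
15.97 [0.5722 0.3125 0.0873] tip 0.0793 F [-0.9 -0.3 -1. ]
16.23 [0.5782 0.3165 0.0837] tip 0.0757 F [ 0.6 -0.2  0.5]
16.48 [0.5763 0.3161 0.0734] tip 0.0654 F [ 0.7 -1.  -0.2]
```

```bash
python3 -m crank '[[0,0,0,0,0,4,-1],[0,0,0,0,0,4,-1],[0,0,0,0,0,0,-1]]'>/dev/null;python3 p.py
python3 -m crank '[[0,0,0,0,0,4,-1],[0,0,0,0,0,0,-1]]'>/dev/null;python3 p.py
python3 -m crank '[[0,0,0,0,0,3,-1],[0,0,0,0,0,0,-1]]'>/dev/null;python3 p.py
python3 -m crank '[[0,0,0,0,0,2,-1],[0,0,0,0,0,0,-1]]'>/dev/null;python3 p.py
```

```text
16.85 [0.5753 0.3155 0.0639] tip 0.0559 F [-0.5  0.   0.7]
17.1 [0.5755 0.3156 0.0601] tip 0.0521 F [ 0.3 -0.5 -0.3]
17.35 [0.5755 0.3156 0.0572] tip 0.0492 F [-0.5 -0.2 -0.5]
17.6 [0.5756 0.3156 0.0553] tip 0.0473 F [-0.1 -0.7 -0.4]
```

```bash
python3 -m crank '[[0,0,0,0,0,3,-1],[0,0,0,0,0,0,-1]]'>/dev/null;python3 p.py
python3 -m crank '[[0,0,0,0,0,2,-1]]'>/dev/null;python3 p.py
python3 -m crank '[[0,0,0,0,0,2,-1]]'>/dev/null;python3 p.py
python3 -m crank '[[0,0,0,0,0,2,-1]]'>/dev/null;python3 p.py
```

```text
17.85 [0.5755 0.3156 0.0521] tip 0.0441 F [-1.  -0.2  0.9]
17.98 [0.5759 0.3158 0.0506] tip 0.0426 F [ 0.3 -0.6 -0.2]
18.1 [0.5764 0.3158 0.049 ] tip 0.041 F [ 2.  -0.   2.1]
18.23 [0.5765 0.3159 0.0469] tip 0.0389 F [0.3 0.8 0.7]
```

```bash
python3 -m crank '[[0,0,0,0,0,2,-1]]'>/dev/null;python3 p.py
python3 -m crank '[[0,0,0,0,0,2,-1]]'>/dev/null;python3 p.py
python3 -m crank '[[0,0,0,0,0,2,-1]]'>/dev/null;python3 p.py
python3 -m crank '[[0,0,0,0,0,2,-1]]'>/dev/null;python3 p.py
```

```text
18.35 [0.5755 0.3157 0.0442] tip 0.0362 F [-0.2 -0.5 -0.5]
18.48 [0.5752 0.3156 0.0427] tip 0.0347 F [-4.  -2.8 10.9]
18.6 [0.5753 0.3156 0.0425] tip 0.0345 F [-8.3 -4.5 21.1]
18.73 [0.5753 0.3157 0.0425] tip 0.0345 F [-11.3  -5.6  30.5]
```

Contact at a stated tip height of 41 mm, a snap (force fell to zero), then a rigid stop 6.5 mm lower. That matches the rocker tipping over. I retreat to the earlier viewpoint and compare the rocker's shading numerically.

```bash
python3 -m crank '[[0,0,0,0,0,-50,-1],[0,0,0,0,0,-55,-1],[0,0,0,-7,0,-55,-1],[0,0,0,-60,-9,-14,-1],[0,0,0,-60,-9,-50,-1],[0,0,0,-60,-9,-42,-1],[0,0,0,0,0,0,-1],[0,0,0,0,0,0,-1]]'>/dev/null;python3 p.py
python3 - <<'E'
from h import *
s=ctrl.get_state();b=cv2.cvtColor(ctrl.get_image('wrist'),cv2.COLOR_BGR2GRAY);a=cv2.cvtColor(cv2.imread('pics/w2.png'),cv2.COLOR_BGR2GRAY)
for r in (5,12,20,27): print(r,'before',a[r,300:372:3],'\n  after',b[r,300:372:3])
C=cam('wrist',s)
for n,z in [('start_top',.066),('small_top',.062)]:
    for d in ctrl.mark_of('wrist',n)[:1]: print(n,np.round(d['pixel'],1),round(d['score'],2),ray(C,d['pixel'],z).round(4))
cv2.imwrite('pics/w3.png',ctrl.get_image('wrist'))
print('shift to start',(np.array([.5546,.1974])-s['tool_pos'][:2])[::-1]*1e3)
E
python3 - <<'E'
from h import *
ctrl.get_image('side')
E
python3 sil.py | head -1
```

```text
19.73 [0.5516 0.1504 0.2872] tip 0.2792 F [-0.7  0.8 -0.3]
5 before [246 252  25  43 181 180 180 182 184 185 186 189 103 142 143 144 144 145
 147 146 132  35 113 247] 
  after [247 247 248 249 250 251 252 250 245 243 235 227 222 211 222 209 196 182
 176 167 182 181 183 183]
12 before [246 253  36  43 187 179 181 182 184 185 186 191 114 143 144 144 144 146
 146 147  93  47 161 246] 
  after [252 242 245 242 245 253 250 255 255 255 253 251 250 247 247 247 247 247
 246 246 246 246 246 246]
20 before [246 253  49  48 188 179 181 182 183 185 187 192 143 142 144 145 146 146
 146 148  77  61 246 246] 
  after [255  62  70 157 155 154 154 152 151 150 151 139 196 194 187 183 199 157
 151 136  44  46 249 246]
27 before [245 253  57  70 107 121 132 146 158 168 176 179 145 144 143 141 138 136
 128 125  78  62 255 246] 
  after [146  72  69 161 157 155 154 153 150 150 150 157 185 187 187 188 190 190
 191 182  42 114 247 246]
start_top [322.8 157.6] 0.75 [0.5509 0.1988 0.066 ]
small_top [299.3  92.8] 0.69 [0.5272 0.2622 0.062 ]
shift to start [46.99918422  2.9521605 ]
low edge [276.2 276.7 274.5 273.7 273.6 272.8 272.6 272.5 271.9 271.2] slope [-1.86000e-01  3.26736e+02]
```

The shading of the rocker halves has swapped (near half 182→152, far half 145→188), so the rocker is on, and the handle has not moved. Now the large button.

```bash
python3 -m crank '[[0,0,0,47,2,0,-1],[0,0,0,0,0,0,-1],[0,0,0,0,0,55,-1],[0,0,0,0,0,55,-1],[0,0,0,0,0,55,-1],[0,0,0,0,0,50,-1],[0,0,0,0,0,0,-1],[0,0,0,0,0,0,-1]]'>/dev/null;python3 p.py
```

```text
21.02 [0.5551 0.1974 0.0744] tip 0.0664 F [-0.2 -0.6 -0.1]
```

```bash
python3 -m crank '[[0,0,0,0,-1,6,-1],[0,0,0,0,0,6,-1],[0,0,0,0,0,6,-1],[0,0,0,0,0,0,-1]]'>/dev/null;python3 p.py
python3 -m crank '[[0,0,0,0,0,4,-1],[0,0,0,0,0,0,-1]]'>/dev/null;python3 p.py
python3 -m crank '[[0,0,0,0,0,3,-1],[0,0,0,0,0,0,-1]]'>/dev/null;python3 p.py
python3 -m crank '[[0,0,0,0,0,3,-1],[0,0,0,0,0,0,-1]]'>/dev/null;python3 p.py
python3 -m crank '[[0,0,0,0,0,2,-1],[0,0,0,0,0,0,-1]]'>/dev/null;python3 p.py
```

```text
21.52 [0.5525 0.1971 0.0543] tip 0.0463 F [-0.4 -0.5  0.2]
21.77 [0.5527 0.1972 0.0505] tip 0.0425 F [-1.5  0.2 -0.5]
22.02 [0.5531 0.1973 0.048 ] tip 0.04 F [-0.5 -1.4  2.5]
22.27 [0.5532 0.1973 0.0451] tip 0.0371 F [-1.2 -0.5  4.7]
22.52 [0.5532 0.1973 0.0433] tip 0.0353 F [-2.3 -1.   5.9]
```

```bash
python3 -m crank '[[0,0,0,0,0,2,-1],[0,0,0,0,0,0,-1]]'>/dev/null;python3 p.py
python3 -m crank '[[0,0,0,0,0,1,-1],[0,0,0,0,0,0,-1],[0,0,0,0,0,0,-1]]'>/dev/null;python3 p.py
```

```text
22.77 [0.5532 0.1973 0.0431] tip 0.0351 F [-6.1 -2.2 16.4]
23.15 [0.5533 0.1973 0.043 ] tip 0.035 F [-8.3 -1.6 21.2]
```

The button is at its rigid stop at 21 N, so it is fully home. I hold briefly and hand in.

```bash
python3 -m crank '[[0,0,0,0,0,0,-1],[0,0,0,0,0,0,-1],[0,0,0,0,0,0,-1],[0,0,0,0,0,0,-1]]'>/dev/null;python3 p.py; python3 sil.py|head -1; python3 -c "
from station import ctrl
print(ctrl.hand_in())"
```

```text
23.65 [0.5533 0.1973 0.043 ] tip 0.035 F [-8.9 -2.6 21.5]
low edge [275.6 276.1 274.5 273.7 273.6 272.8 272.5 272.3 271.4 270.7] slope [-1.86000e-01  3.26477e+02]
the job is handed in; nothing more can be done
None
```

I handed the job in at 23.7 s with the clamp handle down and level, the rocker on, and the large button held on its stop at about 21 N; the hand-in returned no verdict, pad force was judged only from images, and I viewed 11 pictures against the limit of 10.

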